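# Set the mantel clock between the candlesticks

## Task

On the shop counter, set the wooden mantel clock upright midway between the two brass candlesticks, on the straight line that joins them and square to that line, with its dial facing the customers' side (away from the robot). Set it down on the counter rather than dropping it, let go, and leave the candlesticks and the green alarm clock standing where they are.

Things in the scene. Friction and masses are not known exactly. Their poses are not given: they have to be found in the camera images.
- clock_center (a point): centre of the light-brown wooden mantel clock, half-way up, 35 mm above the counter it stands on. Case 70 mm high, sloping from a round middle to low ends, 130 mm wide along its y, 44 mm deep along its x, flat front and back, gripped at the middle; about 0.4 kg. Its x axis points out of the white brass-rimmed dial, z up. It starts with the dial within 35 degrees of +x (straight ahead), in one of three spots near the robot
- candlestick_left: brass candlestick on the robot's left (+y): round foot 72 mm across, 152 mm high with its white candle stub; loose, 0.6 kg. Origin at the centre of its foot, on the counter. Its y axis points along the line from the right candlestick to this one, its x to the customers' side. The two stand 300 mm apart, clear counter between, the line within 12 degrees of the robot's left-right
- candlestick_right: the other, identical brass candlestick, on the robot's right (-y), 300 mm from the left one; origin at the centre of its foot, on the counter; same axes
- alarm_clock: green round alarm clock, white dial, two steel bells; not to be moved: 76 mm wide, 50 mm deep, 95 mm high, loose, 0.3 kg; origin under its centre, on the counter; dial faces its +x. It and a 60 mm high stack of books (105 by 140 mm) stand in the two other spots near the robot; the spots are at least 180 mm apart
Not all that is in view belongs to the job. What is shaped like the part that bears clock_center but blue or purple is not meant.

How it is judged (in metres and radians):
At the end, for the whole second after the job is handed in: The mantel clock stands upright and still on the counter, centre within 15 mm (along and across) of the midpoint of the candlesticks, width along their line within 0.2 rad, dial to the customers; candlesticks and alarm clock upright, within 20 mm of their starts (x of clock_center in the frame of candlestick_left between -0.015 and 0.015 m and y of clock_center in the frame of candlestick_left between -0.165 and -0.135 m and angle between the y axis of clock_center and the y axis of candlestick_left, either way round below 0.2 rad and y of candlestick_left in the frame of clock_center above 0 m and angle between clock_center's own z axis and vertical below 0.1 rad and height (world z) of clock_center between 0.03 and 0.04 m and linear speed of clock below 0.02 m/s and distance of each of candlestick_left, candlestick_right, alarm_clock from where it was at the start of the episode below 0.02 m and angle between each of candlestick_left, candlestick_right, alarm_clock's own z axis and vertical below 0.15 rad); the robot touches nothing.
It fails at once if a candlestick is displaced by more than 20 mm (distance of any of candlestick_left, candlestick_right from where it was at the start of the episode above 0.02 m).
It fails at once if the green alarm clock is displaced by more than 20 mm (distance of alarm_clock from where it was at the start of the episode above 0.02 m).
It fails at once if the mantel clock is let go more than 30 mm above the counter (height (world z) of clock_center above 0.065 m and contact force between the fingers and clock below 0.1 N).
It also fails if it takes over 38 s, if anything falls off the work surface, if the arm or the gripper's body presses on something with over 40 N, if the wrist force passes 120 N, or if a joint passes its speed limit or range.

## Robot

A 6-joint arm with a two-finger parallel gripper is mounted at the origin on the work surface. World frame = base frame: x ahead of the robot, y to its left, z up, the work surface at z = 0. Lengths are in mm, angles in rad, forces in N, time in s.
With the tool pointing down it reaches from about 275 to 1000 mm from the base axis. Payload 8.4 kg.
Tool frame: the origin (TCP) lies at the very end of the fingers, on their centre line; the grasp point (between the pads) lies behind it (r.grip_point_offset is the x of the grasp point in the tool frame, in mm); x points along the fingers, z is the direction in which the jaws open and shut, and the axes are right-handed (so a half turn about x gives the same grasp; the last joint's range is limited). The gripper opens to 85 mm and grips with 20 to 120 N. Pads are 22 mm wide; open, the fingers measure 114 mm over their backs; the gripper's body (76 mm by 85 mm) begins 54 mm behind the grasp point. The pads swing forward as they close: fully open they stand 13 mm farther back than shut.
Start: joints at [-0.002, 0.353, 1.633, -0, 1.155, -0.002], TCP at [625.002, -0, 231.281] pointing down, gripper open.
Joint ranges: [-2.63, 2.63], [-0.92, 2.1], [0.06, 2.66], [-1.3, 4.44], [0, 2.69], [-3.02, 3.02]. Speed limits (rad/s): [2.22, 2.22, 2.79, 3.14, 3.14, 3.14].

## Interface

Orientations are given as [roll, pitch, yaw] about the fixed x, y, z axes, in that order (R = Rz(yaw) Ry(pitch) Rx(roll)).
In Python, from rig import r, vision, order gives the robot as it stands. The module is installed in compiled form; this text tells all that it offers.
- The arm moves only by the tool step_arm, never from a script. Its argument "rows" is a list of rows, each a list of 7 numbers: the shift along the world's x, y, z in mm, then the turn, a rotation vector about the world's x, y, z in rad, then the finger opening in mm, from 0 to 85.4. A call has exactly 8 rows; each row is the pose to reach, as a shift and turn from the pose measured when the call began; what a row does not reach only later rows make up. A row lasts 1/8 s, in which the tool goes at most 62.5 mm and 10.7 degrees, less where a joint would pass 70% of its speed; a pose out of reach is approached as far as the arm can. A call with a gripper value outside its range is refused whole. The fingers move at their own pace and stop on an object; "force" is the grip in N (left out, the last holds). Time passes only in rows, so rows that repeat a pose let the fingers close, or fill a call up. It gives the time, the measured TCP pose, the force and the opening at its end, in the units of the state.
- r.sense(): the state, without advancing time (a new reading comes with each control period).
- vision.grab_frame(name): name is "scene" or "side" or "wrist"; returns (picture, depth): 384x512x3 uint8, red, green, blue; 384x512 float32, mm along the optical axis (not along the pixel's ray), 0 where there is no reading.
- vision.camera_info(name): a dict with "K" (3x3 intrinsics, pixels), "distortion" ([k1, k2, p1, p2, k3] as OpenCV has them; the pictures are not rectified), "origin" and "attitude" of the camera in the world; the wrist camera has in their place "tool_from_camera" (4x4, takes a point from camera to tool coordinates, whose origin is the TCP and whose axes are the tool frame's). Camera axes: x right, y down, z forward; pixel columns grow to the right and rows downward; lengths in mm; the calibration is good to about 2 mm. A picture is of the moment at which its call begins: read the wrist's pose just before it. camera_info takes no time and is no camera call.
- order.sign_off(): hands the job in, once; it reports no verdict.
The state is a dict: "clock": time; "qpos": joint angles; "qvel": joint speeds; "joint_efforts": joint torques, N m; "eef_pos": TCP position; "tcp_rot": TCP orientation; "contact_force": force on the tool from outside, world axes, zero at the start; "wrist_torque": the same for the moment, N m; "opening": opening from 0.0 (shut) to 1.0 (fully open).
Only numpy, scipy, OpenCV 4.12 (cv2) and the standard library are available. Lean on these libraries where they do the work, as an engineer would, in place of code of your own. Each camera call takes 0.05 s, during which the arm holds its last target.

## Working session

There is one attempt and no reset: what is moved stays moved. The work goes in short steps, Python scripts to look and compute and a tool call to move; the robot and the scene stay as the last step left them, time stands still between calls to the robot, and variables do not carry over. Pictures are saved under pics/ and viewed, and the job is handed in when it is done.

Besides the shell and the picture viewer there is one more tool, called after "Emit:" as name(argument=value, ...) on one line, values as JSON. step_arm: Moves the arm, as the interface text tells. Its arguments: {"type":"object","properties":{"rows":{"type":"array"},"force":{"type":"number"}},"required":["rows"]}

```bash
mkdir -p pics; cat > h.py <<'E'
import numpy as np, cv2, pickle
from rig import r, vision, order
from scipy.spatial.transform import Rotation as Rn
def att(i):
    a=np.array(i["attitude"]); 
    return a if a.shape==(3,3) else Rn.from_euler('xyz',a).as_matrix()
def save(n,im): cv2.imwrite('pics/'+n+'.png',im[:,:,::-1])
E
python3 - <<'E'
from h import *
s=r.sense(); print(s, r.grip_point_offset)
d={}
for n in ("scene","side","wrist"):
    p,z=vision.grab_frame(n); i=vision.camera_info(n); d[n]=(p,z,i); save(n+'0',p); print(n,i)
d['s']=s
pickle.dump(d,open('f0.pkl','wb'))
E
```

```text
{'clock': 0.0, 'qpos': array([-2.39504163e-03,  3.53682842e-01,  1.63413908e+00, -1.61573074e-05,
        1.15513512e+00, -2.41313371e-03]), 'qvel': array([ 7.29199892e-05, -7.50965507e-04, -7.14786239e-04, -9.17990014e-04,
       -3.08324951e-05, -8.20158330e-04]), 'joint_efforts': array([-2.03471049e-03, -6.05236173e+01, -3.42063046e+01, -2.62302356e-04,
        9.48130677e-03,  3.61521288e-06]), 'eef_pos': array([ 6.24540882e+02, -8.65609184e-04,  2.30537867e+02]), 'tcp_rot': array([-3.13317894,  1.56943186, -3.13315431]), 'contact_force': array([-0.13510428,  0.7031108 , -0.3424634 ]), 'wrist_torque': array([-0.02103371, -0.01321175,  0.02832853]), 'opening': 0.99620120716129} -18.700000000000003
scene {'K': array([[426.21436031,   0.        , 255.47959987],
       [  0.        , 426.21436031, 189.75644381],
       [  0.        ,   0.        ,   1.        ]]), 'distortion': array([-0.05148603,  0.        ,  0.        ,  0.        ,  0.        ]), 'origin': array([779.13498562, 374.82297046, 790.63154651]), 'attitude': array([-2.59022375e+00,  2.21221244e-04,  2.55122259e+00])}
si
[... 289 characters left out ...]
329454, 532.53866311]), 'attitude': array([-2.24428216, -0.0110791 , -2.43529061])}
wrist {'K': array([[326.63649095,   0.        , 254.90126383],
       [  0.        , 326.63649095, 191.38747339],
       [  0.        ,   0.        ,   1.        ]]), 'distortion': array([-0.06137988,  0.        ,  0.        ,  0.        ,  0.        ]), 'tool_from_camera': array([[-9.62239361e-05, -2.72134640e-01,  9.62259180e-01,
        -1.41320768e+02],
       [-7.29440663e-04, -9.62258909e-01, -2.72134636e-01,
         6.93642575e+01],
       [ 9.99999729e-01, -7.28096840e-04, -1.05913732e-04,
         3.06249528e-01],
       [ 0.00000000e+00,  0.00000000e+00,  0.00000000e+00,
         1.00000000e+00]])}
```

View pics/scene0.png

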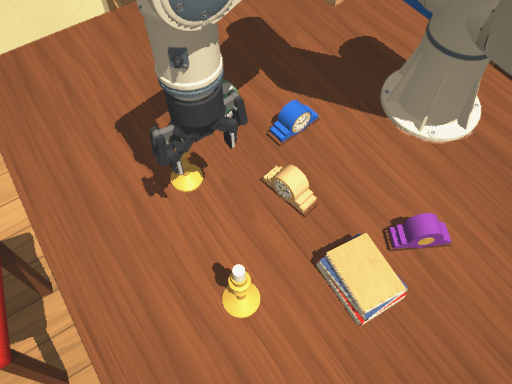

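View pics/side0.png

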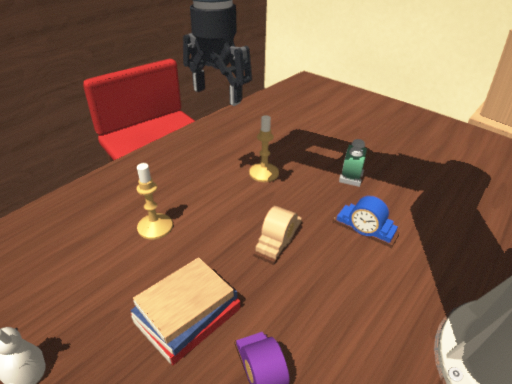

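View pics/wrist0.png

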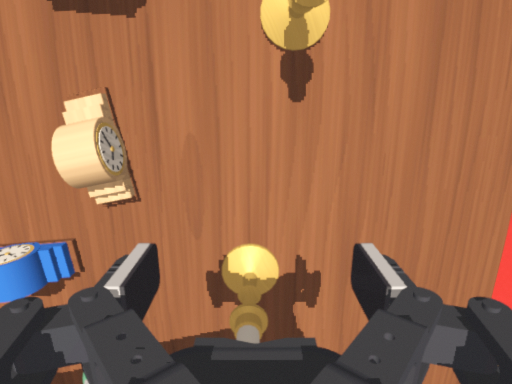

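The scene holds three mantel-clock shapes: light brown at scene (290,187), blue at (295,121) and purple at (420,232). The light-brown one with the white dial fits the description. The books are at (360,278) and the green alarm clock is at side (353,163). Candlestick feet are at scene (241,298) and (187,178). Next I'll take an enlarged crop and measurements.

```bash
cat >> h.py <<'E'
def cloud(p,z,i,s=None):
    if 'origin' in i: Rm,o=att(i),np.array(i['origin'])
    else:
        T=np.array(i['tool_from_camera']); Rt=Rn.from_euler('xyz',s['tcp_rot']).as_matrix()
        Rm=Rt@T[:3,:3]; o=s['eef_pos']+Rt@T[:3,3]
    h,w=z.shape; u,v=np.meshgrid(np.arange(w),np.arange(h))
    n=cv2.undistortPoints(np.stack([u,v],-1).reshape(-1,1,2).astype(float),i['K'],np.array(i['distortion'])).reshape(h,w,2)
    c=np.dstack([n*z[...,None],z]); P=c@Rm.T+o; P[z<=0]=np.nan
    return P
def circ(q):
    A=np.c_[2*q,np.ones(len(q))]; x=np.linalg.lstsq(A,(q**2).sum(1),rcond=None)[0]
    return x[:2],np.sqrt(x[2]+x[0]**2+x[1]**2)
def comps(m,a=60):
    n,l,st,c=cv2.connectedComponentsWithStats(m.astype(np.uint8),connectivity=8)
    return [(l==k,c[k].round()) for k in range(1,n) if st[k,4]>a]
E
python3 - <<'E'
from h import *
d=pickle.load(open('f0.pkl','rb'))
p=d['wrist'][0]; save('crop0',np.vstack([cv2.resize(p[80:220,30:150],(480,560),interpolation=3)]))
for n in ("scene","side","wrist"):
    p,z,i=d[n]; P=cloud(p,z,i,d['s']); h=cv2.cvtColor(p,cv2.COLOR_RGB2HSV)
    H,S,V=[h[...,k].astype(int) for k in range(3)]
    X,Y,Z=P[...,0],P[...,1],P[...,2]
    tbl=(abs(Z)<6)&(X>300)&(X<750)&(abs(Y)<300); print(n,'table z',np.nanmedian(Z[tbl]))
    # candlestick: yellow saturated
    for m,c in comps((H>20)&(H<32)&(S>150)&(V>80)&(Z>2)&(Z<30)):
        q=P[m]; 
        print(' brass',c,m.sum(),'z',np.percentile(q[:,2],[2,50,98]).round(1),'bbox',np.nanpercentile(q[:,0],[1,99]).round(),np.nanpercentile(q[:,1],[1,99]).round(), cv2.minEnclosingCircle(q[:,:2].astype(np.float32)))
    for m,c in comps((H>12)&(H<26)&(S>50)&(S<160)&(V>120)&(Z>5)&(X>250)&(X<700),150):
        q=P[m]; print(' wood',c,m.sum(),'z',np.percentile(q[:,2],[2,50,98]).round(1), cv2.minAreaRect(q[:,:2].astype(np.float32)), np.median(h[m],0))
    for m,c in comps((H>45)&(H<90)&(S>60)&(Z>5)&(V>30)):
        q=P[m]; print(' green',c,m.sum(),q.min(0).round(),q.max(0).round())
E
```

```text
scene table z -0.37978564828290473
 brass [196. 175.] 78 z [ 5.2 13.1 22.2] bbox [591. 614.] [-136. -111.] ((603.357666015625, -124.20849609375), 14.345069885253906)
 brass [179. 183.] 124 z [ 4.2 11.8 21.8] bbox [627. 652.] [-145. -107.] ((640.175537109375, -126.83550262451172), 24.331697463989258)
 brass [241. 301.] 535 z [ 4.3 11.5 21. ] bbox [633. 700.] [136. 191.] ((666.2203979492188, 157.38978576660156), 35.26001739501953)
 wood [183.  43.] 4617 z [434.7 494.5 567.3] ((630.217529296875, 22.93645668029785), (86.5670394897461, 85.55554962158203), 0.15841645002365112) [ 20.  58. 141.]
 wood [291. 187.] 1050 z [ 9.3 33.1 69.8] ((453.95892333984375, 12.654335021972656), (47.12350082397461, 123.92485046386719), 11.25319766998291) [ 19. 117. 236.]
 wood [362. 274.] 3772 z [11.7 59.  61.8] ((460.6651916503906, 252.1634521484375), (136.63311767578125, 107.3641586303711), 88.1208267211914) [ 22. 119. 246.]
side table z 0.16600895541137106
 wood [484.  33.] 3883 z [  9.7 118.1 243.9] ((376.0145568847656, -1487.7623291015625), (289.50408935546875, 802.3331909179688), 31.206668853759766) [ 
[... 693 characters left out ...]
.9] ((458.0451965332031, 249.28179931640625), (135.09996032714844, 93.01300048828125), 83.49234771728516) [ 18. 109. 246.]
 green [353. 165.] 450 [ 414. -301.   13.] [ 468. -223.   85.]
wrist table z -1.3874236120234684
 wood [294.  21.] 2767 z [  5.4  13.  103.4] ((664.8152465820312, 144.62985229492188), (47.36738586425781, 70.097412109375), 89.65876007080078) [ 21. 144. 235.]
 wood [ 89. 150.] 5408 z [ 9.3 52.6 69. ] ((452.90765380859375, 15.847084045410156), (46.677734375, 122.34627532958984), 10.870837211608887) [ 20.  84. 255.]
 wood [250. 292.] 2544 z [  5.6  38.2 119.1] ((617.75634765625, -139.61862182617188), (60.85960388183594, 69.23187255859375), 89.55738830566406) [ 19. 150. 157.]
```

View pics/crop0.png

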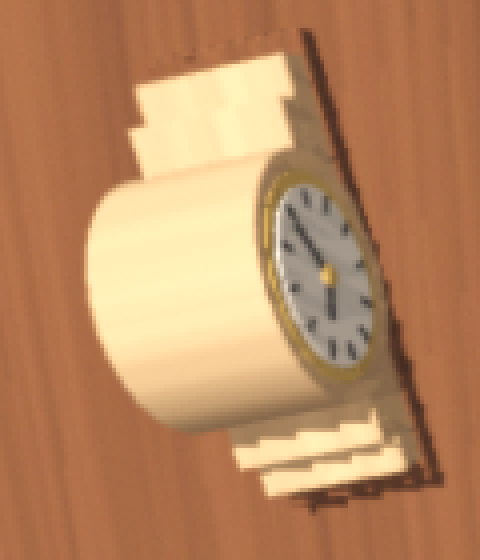

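The crop confirms it: light-brown clock, white brass-rimmed dial, turned about +11°. Now I'll refine the centres.

```bash
cat > m.py <<'E'
from h import *
from scipy.optimize import least_squares
def meas(d,names=("scene","side","wrist"),ck=(453,14),cl=(662,157),cr=(617,-138),draw=False):
    for n in names:
        p,z,i=d[n]; P=cloud(p,z,i,d['s']); h=cv2.cvtColor(p,cv2.COLOR_RGB2HSV)
        H,S,V=[h[...,k].astype(int) for k in range(3)]
        X,Y,Z=P[...,0],P[...,1],P[...,2]
        m=(np.hypot(X-ck[0],Y-ck[1])<85)&(Z>4)&(Z<75)&(S<210)
        q=P[m]
        if len(q)>50:
            print(n,'clock',len(q),[np.round(t,1) for t in cv2.minAreaRect(q[:,:2].astype(np.float32))],'zmax',q[:,2].max().round(1))
            t=q[q[:,2]>45]
            if len(t)>20: print('   top',[np.round(t,1) for t in cv2.minAreaRect(t[:,:2].astype(np.float32))])
        for nm,c in (('L',cl),('R',cr)):
            m=(np.hypot(X-c[0],Y-c[1])<50)&(Z>2.5)&(Z<12)&(H>15)&(H<32)&(S>100)
            a=P[m]
            st=(np.hypot(X-c[0],Y-c[1])<40)&(Z>25)&(Z<150)&(((H>15)&(H<32)&(S>100))|(S<60))
            b=P[st]
            if len(a)>20:
                # outer edge points: farthest per angular bin, fit circle radius 36
                o=np.array(c,float)
                for _ in range(5):
                    ang=np.floor((np.arctan2(a[:,1]-o[1],a[:,0]-o[0]))/(np.pi/18)); rr=np.hypot(*(a[:,:2]-o).T)
                    e=np.array([a[(ang==k)][rr[ang==k].argmax(),:2] for k in np.unique(ang)])
                    o=least_squares(lambda x:np.hypot(*(e-x).T)-35.5,o,loss='soft_l1',f_scale=1).x
                print(n,nm,'foot',o.round(1),'bins',len(e),'res',np.abs(np.hypot(*(e-o).T)-35.5).mean().round(2),'stem',b.mean(0).round(1) if len(b) else None,len(b))
if __name__=='__main__':
    meas(pickle.load(open('f0.pkl','rb')))
    s=r.sense(); print(Rn.from_euler('xyz',s['tcp_rot']).as_matrix().round(2))
E
python3 m.py
```

```text
scene clock 1569 [array([469.4,  21.8]), array([ 91.2, 133. ]), np.float64(18.1)] zmax 72.6
   top [array([453. ,  16.6]), array([46.8, 63.8]), np.float64(11.3)]
scene L foot [666.3 156.5] bins 29 res 0.39 stem [669.2 162.4 103.3] 426
scene R foot [ 618.4 -140. ] bins 30 res 0.42 stem [ 616.9 -131.8   69.8] 144
side clock 1592 [array([444.4,  26.7]), array([121.2,  98.8]), np.float64(50.6)] zmax 70.9
   top [array([451.9,  16.7]), array([44.5, 64.5]), np.float64(10.3)]
side L foot [665.1 157. ] bins 33 res 0.79 stem [659.1 160.3  96.6] 564
side R foot [ 616.7 -139.2] bins 30 res 1.12 stem [ 613.3 -133.7   93.8] 391
wrist clock 6652 [array([453.3,  16.7]), array([ 47.6, 130.7]), np.float64(9.9)] zmax 71.2
   top [array([453.1,  17.1]), array([47.6, 64.8]), np.float64(11.1)]
wrist L foot [665.5 156.4] bins 24 res 0.19 stem [663.9 144.7  76.3] 408
wrist R foot [ 617.8 -138.6] bins 32 res 0.46 stem [ 618.2 -131.3   96.6] 1619
[[-0.  0.  1.]
 [ 0.  1. -0.]
 [-1.  0. -0.]]
```

Feet: L (665.6,156.6), R (617.8,−139.2), 299.6 mm apart, so the midpoint is (641.7,8.7) and the target yaw is −9.2°. The clock is at (453,17), yaw +10.8°. Moving above it now.

Emit:
step_arm(rows=[[-25,2,0,0,0,0.03,85],[-55,5,-15,0,0,0.07,85],[-90,9,-35,0,0,0.11,85],[-125,13,-60,0,0,0.15,85],[-155,16,-80,0,0,0.18,85],[-172,17,-95,0,0,0.187,85],[-172,17,-100,0,0,0.187,85],[-172,17,-100,0,0,0.187,85]], force=40)

```text
clock: 1.15
eef_pos: [453.7, 17.0, 131.0]
tcp_rot: [-2.688, 1.57, -2.501]
contact_force: [0.2, -0.1, 0.2]
opening: 0.996
```

```bash
python3 - <<'E'
from m import *
s=r.sense(); print(s['eef_pos'],Rn.from_euler('xyz',s['tcp_rot']).as_matrix().round(3))
p,z=vision.grab_frame('wrist'); d={'s':s,'wrist':(p,z,vision.camera_info('wrist'))}; save('w1',p)
p,z=vision.grab_frame('scene'); d['scene']=(p,z,vision.camera_info('scene')); save('s1',p)
pickle.dump(d,open('f1.pkl','wb')); meas(d,('wrist','scene'))
E
```

```text
[453.67647793  16.97802743 130.95406235] [[-0.    -0.186  0.983]
 [-0.     0.983  0.186]
 [-1.    -0.    -0.   ]]
wrist clock 9190 [array([453. ,  16.5]), array([ 45.9, 130.5]), np.float64(11.0)] zmax 70.6
   top [array([452.9,  16.9]), array([45.9, 64.5]), np.float64(11.0)]
wrist L foot [664.5 156.5] bins 10 res 0.22 stem None 0
scene clock 1541 [array([455.1,  14.5]), array([138.4,  92.8]), np.float64(79.4)] zmax 72.2
   top [array([453.1,  16.6]), array([47.9, 64.9]), np.float64(12.3)]
scene L foot [666.3 156.4] bins 30 res 0.33 stem [669.3 162.4 102.6] 424
scene R foot [ 618.4 -139.6] bins 33 res 0.6 stem [ 620.2 -133.5   95.7] 435
```

View pics/w1.png

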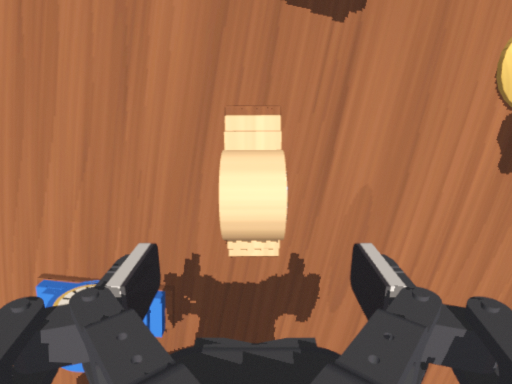

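The clock is squarely between the jaws at (253,195). The blue clock's corner is near the left finger, around (100,310), so I'll check the clearance in the tool frame.

```bash
python3 - <<'E'
from h import *
d=pickle.load(open('f0.pkl','rb'))
R=Rn.from_euler('z',0.19).as_matrix()
for n in('wrist','side','scene'):
    p,z,i=d[n]; P=cloud(p,z,i,d['s']); h=cv2.cvtColor(p,cv2.COLOR_RGB2HSV)
    m=(h[...,0]>100)&(h[...,0]<125)&(h[...,1]>120)&(P[...,2]>3)&(P[...,2]<80)&(np.hypot(P[...,0]-360,P[...,1]+90)<100)
    q=P[m]; print(n,q.min(0).round(),q.max(0).round()); t=(q-[453,17,0])@R
    print(t.min(0).round(),t.max(0).round(), 'max y where x>-62:',t[t[:,0]>-64][:,1].max() if (t[:,0]>-64).any() else None)
E
```

```text
wrist [ 306. -146.    7.] [395. -97.  70.]
[-168. -143.    7.] [-82. -92.  70.] max y where x>-62: None
side [ 276. -151.    4.] [393. -98.  72.]
[-201. -143.    4.] [-83. -90.  72.] max y where x>-62: None
scene [ 276. -149.    6.] [396. -98.  72.]
[-202. -143.    6.] [-83. -92.  72.] max y where x>-62: None
```

The blue clock is well clear. Descending to TCP z = 28, then closing.

Emit:
step_arm(rows=[[0,0,-15,0,0,0.003,85],[-0.5,0,-35,0,0,0.003,85],[-0.5,0,-55,0,0,0.003,85],[-0.5,0,-75,0,0,0.003,85],[-0.5,0,-90,0,0,0.003,85],[-0.5,0,-99,0,0,0.003,85],[-0.5,0,-103,0,0,0.003,85],[-0.5,0,-103,0,0,0.003,85]])

```text
clock: 2.25
eef_pos: [453.7, 17.0, 28.3]
tcp_rot: [-0.514, 1.57, -0.324]
contact_force: [0.5, 0.1, -0.1]
opening: 0.992
```

Emit:
step_arm(rows=[[0,0,0,0,0,0,65],[0,0,0,0,0,0,50],[0,0,0,0,0,0,40],[0,0,0,0,0,0,30],[0,0,0,0,0,0,30],[0,0,0,0,0,0,30],[0,0,0,0,0,0,30],[0,0,0,0,0,0,30]], force=40)

```text
clock: 3.25
eef_pos: [453.4, 17.0, 28.8]
tcp_rot: [-0.8, 1.57, -0.61]
contact_force: [-3.1, -0.2, 5.8]
opening: 0.508
```

```bash
python3 - <<'E'
from m import *
s=r.sense(); print(s['eef_pos'],s['opening'],s['contact_force'],Rn.from_euler('xyz',s['tcp_rot']).as_matrix().round(3))
p,z=vision.grab_frame('side'); save('sd2',p)
d={'s':s,'side':(p,z,vision.camera_info('side'))}; meas(d,('side',))
E
```

```text
[453.43239336  16.95779864  28.75182376] 0.5076229762480854 [-3.12765444 -0.17919175  5.79403515] [[ 0.    -0.189  0.982]
 [-0.     0.982  0.189]
 [-1.    -0.     0.   ]]
side clock 1563 [array([453.4,  26. ]), array([ 80. , 117.2]), np.float64(26.2)] zmax 74.7
   top [array([451.9,  21.9]), array([67.4, 64.8]), np.float64(57.2)]
side L foot [665.1 156.8] bins 33 res 1.04 stem [659.2 160.3  96.3] 565
side R foot [ 615.6 -139.7] bins 10 res 1.59 stem [ 625.1 -130.1   83.9] 36
```

View pics/sd2.png

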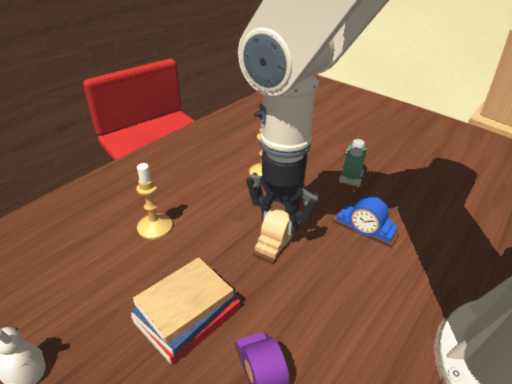

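Gripped at an opening of 43 mm. Lifting 22 mm, then carrying.

Emit:
step_arm(rows=[[0,0,4,0,0,0,30],[0,0,10,0,0,0,30],[2,0,17,0,0,0,30],[8,0,22,0,0,-0.01,30],[20,0,22,0,0,-0.03,30],[35,-1,22,0,0,-0.06,30],[50,-2,22,0,0,-0.09,30],[62,-2,22,0,0,-0.11,30]], force=50)

```text
clock: 4.3
eef_pos: [516.8, 14.8, 50.5]
tcp_rot: [-0.666, 1.57, -0.587]
contact_force: [0.1, 1.2, -4.6]
opening: 0.513
```

Emit:
step_arm(rows=[[15,-1,0,0,0,-0.03,30],[35,-2,0,0,0,-0.07,30],[57,-3,0,0,0,-0.11,30],[80,-4,0,0,0,-0.155,30],[100,-5,0,0,0,-0.195,30],[115,-6,0,0,0,-0.225,30],[125,-6,0,0,0,-0.239,30],[125,-6,0,0,0,-0.239,30]])

```text
clock: 5.3
eef_pos: [642.1, 8.8, 50.3]
tcp_rot: [-0.779, 1.57, -0.94]
contact_force: [0.1, -0.3, -4.1]
opening: 0.51
```

```bash
python3 - <<'E'
from m import *
s=r.sense(); M=Rn.from_euler('xyz',s['tcp_rot']).as_matrix(); print(s['eef_pos'],s['opening'],np.arctan2(M[1,2],M[0,2]),M.round(3))
d={'s':s}
for n in('wrist','scene','side'):
    p,z=vision.grab_frame(n); save(n+'3',p); d[n]=(p,z,vision.camera_info(n))
meas(d,ck=(642,9))
E
```

```text
[642.07367048   8.84851439  50.34262854] 0.5100528438385673 -0.16093732316437412 [[ 0.     0.16   0.987]
 [-0.     0.987 -0.16 ]
 [-1.    -0.     0.   ]]
scene clock 759 [array([620.3,  37.4]), array([126.2,  74.8]), np.float64(1.9)] zmax 75.0
   top [array([649. ,  37.9]), array([56. , 71.2]), np.float64(75.5)]
scene L foot [666.2 156.5] bins 29 res 0.35 stem [669.2 162.4 103.6] 425
scene R foot [ 618.  -140.6] bins 10 res 0.55 stem None 0
side clock 1132 [array([638.4,  15. ]), array([ 68.2, 136.7]), np.float64(0.3)] zmax 75.0
   top [array([631.3,  16.3]), array([108.1,  48.6]), np.float64(61.2)]
side L foot [665.4 156.6] bins 33 res 0.77 stem [659.1 160.4  96.2] 566
side R foot [ 616.2 -138.2] bins 31 res 1.44 stem [ 613.2 -133.7   94.2] 398
wrist clock 10978 [array([642.8,  11.7]), array([124. ,  71.1]), np.float64(80.8)] zmax 75.0
   top [array([646.7,  35.2]), array([40.7, 71.1]), np.float64(80.5)]
wrist L foot [665.6 156.3] bins 8 res 0.16 stem None 0
```

View pics/side3.png

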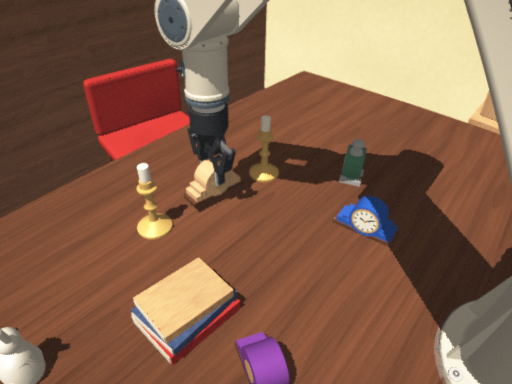

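View pics/scene3.png

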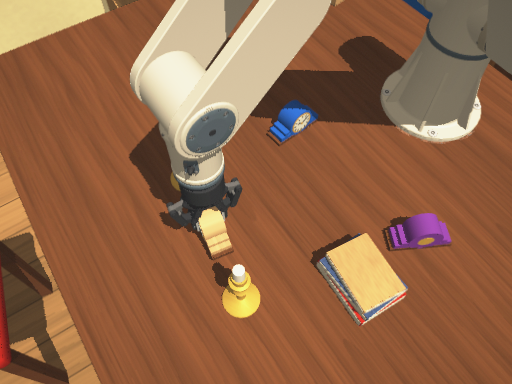

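View pics/wrist3.png

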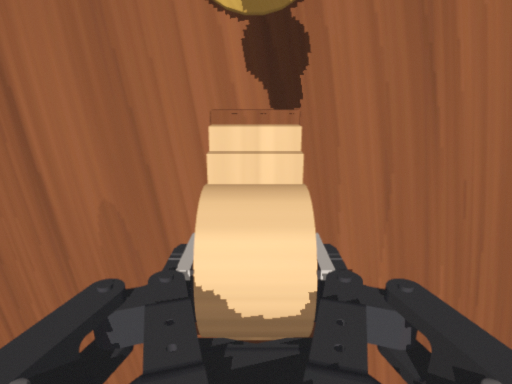

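The clock hangs level in the jaws, with the side view showing it at (210,180) between the candlesticks. Lowering gently by 21.5 mm.

Emit:
step_arm(rows=[[0,0,-5,0,0,0,30],[0,0,-10,0,0,0,30],[0,0,-14,0,0,0,30],[0,0,-17,0,0,0,30],[0,0,-19,0,0,0,30],[0,0,-20.5,0,0,0,30],[0,0,-21.5,0,0,0,30],[0,0,-21.5,0,0,0,30]])

```text
clock: 6.45
eef_pos: [640.9, 8.8, 28.9]
tcp_rot: [-2.549, 1.57, -2.709]
contact_force: [0.1, -0.6, -4.2]
opening: 0.509
```

The full weight still shows (−4.2 N), so I'll ease down a little further.

Emit:
step_arm(rows=[[0.5,0,-0.2,0,0,0,30],[0.5,0,-0.4,0,0,0,30],[0.5,0,-0.6,0,0,0,30],[0.5,0,-0.8,0,0,0,30],[0.5,0,-1,0,0,0,30],[0.5,0,-1.2,0,0,0,30],[0.5,0,-1.2,0,0,0,30],[0.5,0,-1.2,0,0,0,30]])

```text
clock: 7.45
eef_pos: [641.0, 8.8, 28.8]
tcp_rot: [-2.754, 1.569, -2.914]
contact_force: [-7.4, -0.3, 12.4]
opening: 0.511
```

It's on the counter (+12 N). Unload slightly, then open.

Emit:
step_arm(rows=[[0,0,0.2,0,0,0,30],[0,0,0.2,0,0,0,30],[0,0,0.2,0,0,0,48],[0,0,0.2,0,0,0,56],[0,0,0.2,0,0,0,65],[0,0,0.2,0,0,0,75],[0,0,0.2,0,0,0,85],[0,0,0.2,0,0,0,85]])

```text
clock: 8.45
eef_pos: [641.0, 8.9, 29.1]
tcp_rot: [-2.756, 1.569, -2.916]
contact_force: [0.6, 0.3, -0.1]
opening: 0.998
```

Emit:
step_arm(rows=[[0,0,5,0,0,0,85],[0,0,15,0,0,0,85],[0,0,30,0,0,0,85],[0,0,50,0,0,0,85],[0,0,75,0,0,0,85],[0,0,100,0,0,0,85],[0,0,125,0,0,0,85],[0,0,150,0,0,0,85]])

```text
clock: 9.45
eef_pos: [641.2, 8.9, 181.5]
tcp_rot: [-1.194, 1.57, -1.355]
contact_force: [0.8, -0.0, -0.2]
opening: 0.992
```

```bash
python3 - <<'E'
from m import *
s=r.sense(); print(s['eef_pos'],s['opening'],s['contact_force'])
d={'s':s}
for n in('wrist','scene','side'):
    p,z=vision.grab_frame(n); save(n+'4',p); d[n]=(p,z,vision.camera_info(n))
meas(d,ck=(642,9))
E
```

```text
[641.19580671   8.85771978 181.5239614 ] 0.9920246955029615 [ 0.82068767 -0.00116411 -0.20695195]
scene clock 1417 [array([642.1,  12.5]), array([129.5, 105.5]), np.float64(50.1)] zmax 72.7
   top [array([642.8,  10.9]), array([61.6, 45.5]), np.float64(81.7)]
scene L foot [666.2 156.4] bins 30 res 0.91 stem [669.2 162.3 102.5] 429
scene R foot [ 618.3 -139.8] bins 22 res 0.97 stem [ 618.2 -133.7   32.2] 23
side clock 1464 [array([639.3,  13. ]), array([139. ,  51.9]), np.float64(78.3)] zmax 71.9
   top [array([641.1,   9.7]), array([63.4, 47.7]), np.float64(81.8)]
side L foot [665.5 156.7] bins 32 res 0.65 stem [659.  160.4  96.3] 567
side R foot [ 616.5 -138.7] bins 30 res 1.09 stem [ 613.  -133.7   93.7] 405
wrist clock 6498 [array([641.9,   8.3]), array([129.6,  45.9]), np.float64(80.7)] zmax 70.5
   top [array([642.1,   9.5]), array([63.8, 45.9]), np.float64(80.7)]
wrist L foot [665.7 156.4] bins 21 res 0.26 stem [664.2 147.5  48. ] 194
wrist R foot [ 618.3 -138.9] bins 32 res 0.29 stem [ 618.8 -133.4   53.8] 669
```

View pics/wrist4.png

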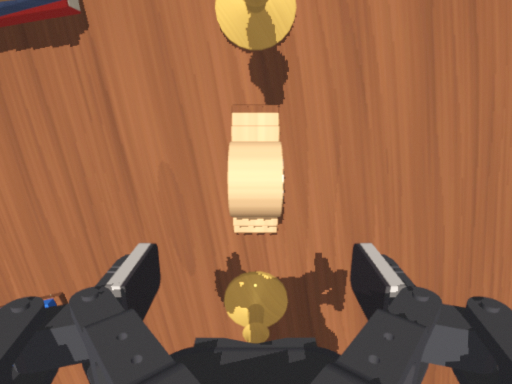

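View pics/side4.png

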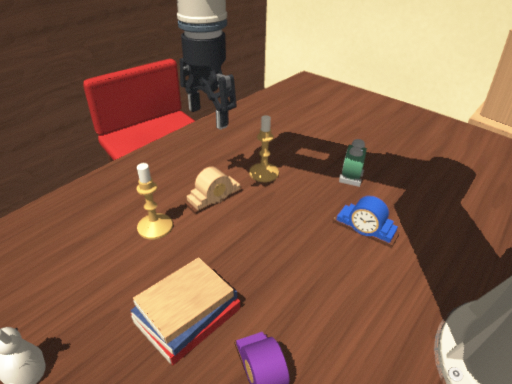

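The clock stands at about (642, 9) with yaw −9.3°, against a target of (641.7, 8.7) and −9.2°. Its plain back faces the robot at side (212,187), and nothing else has moved.

```bash
python3 -c "
from h import *
print(order.sign_off())"
```

```text
the job is handed in; nothing more can be done
None
```

The light-brown mantel clock is set down and released midway between the candlesticks, dial towards the customers, and the job is handed in; the simulator gave no verdict. I gripped it front to back, lifted it about 22 mm, turned and carried it, and lowered it until the wrist force showed contact. Then I opened the jaws and raised the arm clear, about 9.5 s into the 38 s allowed.

- **Clock:** the last wrist view puts its centre at about (642, 9) mm and its yaw at −9.3°. The target from the candlestick feet was (641.7, 8.7) mm and −9.2°. Its top is about 70.5 mm above the counter, so it stands upright.
- **Candlesticks:** both feet are within about 1 mm of where they started.
- **Alarm clock:** I checked this only by eye. It looks unmoved in the side view, and the arm never came near it.
- **Dial:** no final view shows the dial itself. I take its direction from the starting crop, the turn I made, and the plain back seen in the side view.
- **Disagreements:** some of the scene and side camera outlines of the whole clock were off because they picked up background. I relied on the wrist view and the outlines of the clock's top, which agree to about 2 mm.

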